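# Lock and hold a hinged casting mould

## Task

Swing the open half of the hinged plaster mould fully shut, then take the steel pin from its wooden block and push it down through the two aligned lug holes until its collar sits on the upper lug. Let go of the pin and leave it there, then pinch the mould's two upright steel ears together firmly between the fingers, and finish like that, still squeezing the halves shut. Do not disturb the bowl, the cup or the wooden rib.

Things in the scene. Friction and masses are not known exactly. Their poses are not given: they have to be found in the camera images.
- jig: Fixed two-part plaster mould on a 150 x 230 x 15 mm plywood board. Origin: centre of the board's underside, on the bench; z up. Parting plane x = 0. Fixed half: x 0 to 50, y -65 to 65, z 15 to 95 mm, with a half-round cup cavity (radius 27) at y -57 to -3, open on top. The swinging half, shut, is its mirror image on the -x side. Hinge at x 0, y -75; lug holes at x 0, y +85.
- swing_half (a joint): Angle of the swinging half about the upright hinge, rad: 0 fully shut, growing as it opens (counter-clockwise seen from above) towards the jig's -x side, up to 1.6. It does not spring or fall: it stays where it is left, and pushing it at the ear takes 1 to 2 N. It stops dead at 0.
- hinge_axis (a point): Point on the upright hinge axis, 95 mm above the bench (level with the top of the halves).
- fixed_ear: Upright steel plate on the fixed half, 12 mm thick (its x), 32 mm wide (y), 50 mm tall, from 95 to 145 mm above the bench. Origin: centre of its underside. Axes parallel to the jig's; it stands at jig x 0 to 12, y 10 to 42 mm. Outside each ear the flat plaster top (95 mm above the bench) reaches 38 mm further out.
- swing_ear: The same ear on the swinging half, 101 mm from the hinge axis, moving with it. Origin: centre of its underside, 95 mm above the bench. Its x is along its 12 mm thickness and points to the shutting side; its outer face is at x -6 mm. When shut, the two ears touch face to face, 24 mm thick together, in the open above the mould.
- fixed_hole (a point): Centre of the upper mouth of the hole in the fixed half's steel lug, 77 mm above the bench. Lug 32 x 40 x 12 mm (65 to 77 mm above the bench), through hole 14.5 mm in diameter with a 2 mm chamfer, 49 mm of free space under it down to the board.
- swing_hole (a point): Centre of the upper mouth of the hole in the swinging half's steel lug, 95 mm above the bench. Lug 32 x 40 x 12 mm (83 to 95 mm above the bench), hole the same. When shut it lies exactly over the fixed hole; this is the upper lug on which the pin's collar must sit.
- pin: Loose steel pin, standing upright. Origin: centre of its foot (tip), z up along the pin. Shank 12 mm in diameter, 50 mm long with a tapered foot; then a collar 24 mm in diameter, 5 mm thick (50 to 55 mm above the tip); then a round grip 16 mm in diameter, 36 mm long (55 to 91 mm above the tip). About 90 g. With the collar on the upper lug its tip is 45 mm above the bench.
- pin_block: Fixed wooden block 60 x 60 x 52 mm in which the pin is parked: the shank stands loosely in its central through hole, the collar rests on its top. Origin: centre of its underside. It stands to the left or to the right of the mould.
- bowl: Loose grey bowl, rim 110 mm in diameter, 50 mm tall, origin under its centre. Leave alone; it stands on the side where the pin block is not.
- cup: Loose terracotta cup, 72 mm in diameter, 80 mm tall, origin under its centre. Leave alone.
- rib: Loose flat dark wooden rib, 100 x 50 x 8 mm, lying flat, origin under its centre. Leave alone.

How it is judged:
On the way, in this order (a step that is already met when the one before it is completed fails the run):
1. the swinging half is shut (value of joint swing_half below 0.04 rad), for 0.2 s.
2. the pin is home through both lugs, collar on the upper lug, the mould still shut (value of joint swing_half below 0.04 rad and horizontal distance between pin and fixed_hole below 0.005 m and z of pin in the frame of fixed_hole between -0.04 and -0.027 m and angle between pin's own z axis and vertical below 0.12 rad), for 0.2 s.
At the end, for the whole second after the job is handed in: Mould shut (under 0.02 rad); pin at rest and let go in both holes, within 5 mm of the hole axis, tip 27 to 40 mm below the fixed hole's mouth (home is 32), tilt under 0.12 rad; the fingers press each ear with over 5 N, TCP at most 8 mm above the ears' tops, and keep doing so (value of joint swing_half below 0.02 rad and horizontal distance between pin and fixed_hole below 0.005 m and z of pin in the frame of fixed_hole between -0.04 and -0.027 m and angle between pin's own z axis and vertical below 0.12 rad and contact force between the fingers and swing_ear above 5 N and contact force between the fingers and fixed_ear above 5 N and z of the grasp point in the frame of fixed_ear below 0.058 m and contact force between the fingers and pin below 0.5 N and linear speed of pin below 0.02 m/s); the arm keeps its last pose, push and grip.
It fails at once if the bowl is pushed more than 30 mm or lifted (distance of bowl from where it was at the start of the episode above 0.03 m).
It fails at once if the cup is pushed more than 30 mm or lifted (distance of cup from where it was at the start of the episode above 0.03 m).
It fails at once if the rib is pushed more than 30 mm or lifted (distance of rib from where it was at the start of the episode above 0.03 m).
It also fails if it takes over 64 s, if anything falls off the work surface, if the arm or the gripper's body presses on something with over 40 N, if the wrist force passes 120 N, or if a joint passes its speed limit or range.

## Robot

A 6-joint arm with a two-finger parallel gripper is mounted at the origin on the work surface. World frame = base frame: x ahead of the robot, y to its left, z up, the work surface at z = 0. Lengths are in m, angles in rad, forces in N, time in s.
With the tool pointing down it reaches from about 0.275 to 0.725 m from the base axis. Payload 15.9 kg.
Tool frame: the origin (TCP) lies between the finger pads, 19 mm behind the fingertips; this is the grasp point; z points along the fingers, y is the line along which they close (so a half turn about z gives the same grasp; the last joint's range is limited). The gripper opens to 85 mm and grips with 20 to 120 N. Pads are 22 mm wide; open, the fingers measure 114 mm over their backs; the gripper's body (76 mm by 85 mm) begins 54 mm behind the grasp point. The pads swing forward as they close: fully open they stand 13 mm farther back than shut.
Start: joints at [-1.291, 0.213, -0.034, 1.323, 0, 1.571], TCP at [0.138, -0.481, 0.25] pointing down, gripper open.
Joint ranges: [-2.98, 2.98], [-0.74, 1.72], [-1.14, 1.35], [-2.1, 2.04], [-1.57, 1.44], [-3.14, 3.14]. Speed limits (rad/s): [1.89, 1.89, 2.39, 2.57, 3.14, 3.14].

## Interface

Orientations are given as a unit quaternion [w, x, y, z].
In Python, from station import sensors, imaging, env gives the robot as it stands.
- The arm moves only by the tool play_rows, never from a script. Its arguments are lists of equal length, an entry for each row: "grip": the opening, from 0 (shut) to 1 (fully open); "linear": the shift along the tool's x, y, z in m, a list of three; "rot": the turn, a rotation vector about the tool's x, y, z in degrees, a list of three. In form: {"grip": [grip, ...], "linear": [[dx, dy, dz], ...], "rot": [[wx, wy, wz], ...]}. A call has 1 to 5 rows; each row is the pose to reach, as a shift and turn from the pose commanded when the call began, along the tool's axes at that moment; what a row does not reach only later rows make up. A row lasts 1/12 s, in which the tool goes at most 41.7 mm and 7.16 degrees, less where a joint would pass 70% of its speed; a pose out of reach is approached as far as the arm can. A call with a gripper value outside its range is refused whole. The fingers move at their own pace and stop on an object; "force" is the grip in N (left out, the last holds). Time passes only in rows, so rows that repeat a pose let the fingers close. It gives the time, the measured TCP pose, the force, the opening and the grip force at its end, in the units of the state.
- sensors.observe(): the state, without advancing time (a new reading comes with each control period).
- imaging.read_camera(name): name is "scene" or "top" or "wrist"; returns a dict with "pixels" (420x560x3 uint8, blue, green, red), "depth" (420x560 float32, m along the optical axis (not along the pixel's ray), 0 where there is no reading), "vertical_fov" (degrees; the focal length in pixels is half the picture's height over the tangent of half this angle, whatever the lens; pixels are square), "cx", "cy" (the principal point, pixels), "origin" and "attitude" of the camera in the world. Camera axes: x right, y up, looking along -z (the intrinsics and any distortion apply to the point x, -y, -z); pixel columns grow to the right and rows downward; lengths in m; the calibration is good to about 2 mm. A picture is of the moment at which its call begins.
- env.hand_in(): hands the job in; it is judged then, once.
The state is a dict: "clock": time; "joint_positions": joint angles; "joint_velocities": joint speeds; "effort": joint torques, N m; "eef_pos": TCP position; "ee_rot": TCP orientation; "ft_force": force on the tool from outside, world axes, zero at the start; "torque": the same for the moment, N m; "finger_gap": finger opening in m; "grasp_force": force on a finger pad.
Only numpy, scipy, OpenCV 4.12 (cv2) and the standard library are available. Lean on these libraries where they do the work, as an engineer would, in place of code of your own. Each camera call takes 0.05 s, during which the arm holds its last target. There are 200 camera calls.

## Working session

There is one attempt and no reset: what is moved stays moved. The work goes in short steps, Python scripts to look and compute and a tool call to move; the robot and the scene stay as the last step left them, time stands still between calls to the robot, and variables do not carry over. Pictures are saved under pics/ and viewed, at most 10 in all, crops included, and the job is handed in when it is done.

Besides the shell and the picture viewer there is one more tool, called in YAML: its name, and indented under it one key for each argument. play_rows: Moves the arm, as the interface text tells. Its arguments: {"type":"object","properties":{"grip":{"type":"array"},"linear":{"type":"array"},"rot":{"type":"array"},"force":{"type":"number"}},"required":["grip","linear","rot"]}

```bash
mkdir -p pics; cat > h.py <<'E'
import numpy as np, cv2
from station import sensors, imaging, env
from scipy.spatial.transform import Rotation as R
def rot(q): q=np.asarray(q,float); return R.from_quat([q[1],q[2],q[3],q[0]]).as_matrix()
def cloud(c):
    d=c["depth"]; H,W=d.shape; f=H/2/np.tan(np.radians(c["vertical_fov"])/2)
    v,u=np.mgrid[:H,:W]
    p=np.stack([(u-c["cx"])/f*d,-(v-c["cy"])/f*d,-d],-1)
    A=np.asarray(c["attitude"]); A=rot(A) if A.size==4 else A
    P=p@A.T+np.asarray(c["origin"]); P[d==0]=np.nan
    return P
E
python3 - <<'E'
from h import *
for n in("top","scene"):
    c=imaging.read_camera(n); cv2.imwrite(f"pics/{n}0.png",c["pixels"]); print(n,{k:c[k] for k in c if k not in("pixels","depth")})
    np.savez(f"{n}0.npz",**c)
print(sensors.observe())
E
```

```text
top {'vertical_fov': 49.74440577015402, 'cx': 272.8272907932026, 'cy': 207.5379583059618, 'origin': array([ 0.42967971, -0.00348934,  1.00288241]), 'attitude': array([-0.70258107, -0.06601568,  0.06873911,  0.70519267])}
scene {'vertical_fov': 46.27349723804927, 'cx': 280.43926880343645, 'cy': 202.77307882557497, 'origin': array([1.30611695, 0.63507217, 0.72159041]), 'attitude': array([0.34342931, 0.19552973, 0.43060814, 0.81141917])}
{'clock': 0.1, 'joint_positions': array([-1.29096073e+00,  2.13292357e-01, -3.49520654e-02,  1.32352495e+00,
       -1.71553531e-05,  1.57076146e+00]), 'joint_velocities': array([-0.00061957, -0.00139652,  0.00242563,  0.00029228, -0.00078921,
       -0.00142188]), 'effort': array([ 5.45169787e-04, -6.87239885e+01,  4.87811208e+01,  1.20071182e-02,
        9.71668169e-05,  7.69911878e-06]), 'eef_pos': array([ 0.13801612, -0.4802811 ,  0.24959051]), 'ee_rot': array([-4.80574626e-04,  9.90224914e-01,  1.39478969e-01, -7.63369610e-05]), 'ft_force': array([ 0.6776326 , -0.18085883,  0.72338897]), 'torque': array([ 0.00304198, -0.00998527,  0.02361531]), 'grasp_force': 0.0, 'finger_gap': 0.08528413515353313}
```

View pics/top0.png

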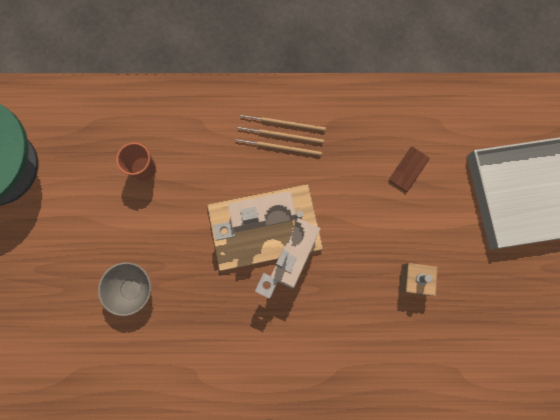

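View pics/scene0.png

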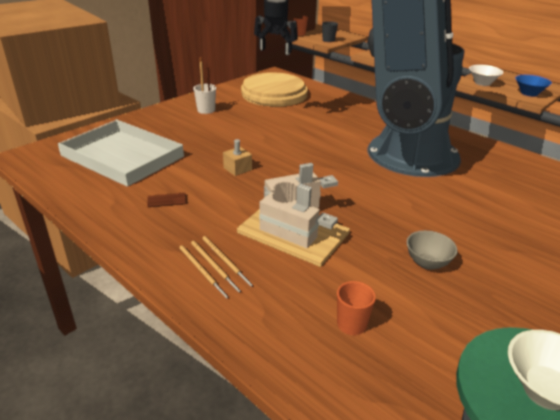

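The top view shows the board at (208–320, 187–268), with world +x up and +y left. The fixed ear is at (250,215), the fixed lug at (224,230), the hinge near (300,215), and the swing ear at (287,262) with its lug at (266,286), so the half is about 0.9 rad open. The pin and block are at (423,279), the bowl at (126,290), the cup at (134,160) and the rib at (409,169). The scene view agrees with this.

```bash
cat > m.py <<'E'
from h import *
c=dict(np.load("top0.npz")); P=cloud(c); px=c["pixels"]; hsv=cv2.cvtColor(px,cv2.COLOR_BGR2HSV)
Z=P[...,2]
print("table z",np.nanmedian(Z[300:400,150:250]), "board",np.nanmedian(Z[200:205,232:240]))
def blobs(m,name,amin=20):
    n,l,s,_=cv2.connectedComponentsWithStats(m.astype(np.uint8))
    for i in range(1,n):
        if s[i,4]<amin: continue
        q=P[l==i]; r=cv2.minAreaRect((q[:,:2]*1000).astype(np.float32))
        print(name,"px",s[i,:5],"mean",q.mean(0).round(4),"rect mm",np.round(r[0],1),np.round(r[1],1),round(r[2],1))
roi=np.zeros(Z.shape,bool); roi[170:320,190:450]=1
blobs(roi&(Z>.135)&(Z<.155),"eartop",8)
blobs(roi&(Z>.088)&(Z<.102),"z95",8)
blobs(roi&(Z>.072)&(Z<.082),"z77",8)
blobs(roi&(Z>.045)&(Z<.06),"z52",8)
blobs(roi&(Z>.012)&(Z<.018),"board",80)
E
python3 m.py
python3 -c "
import cv2
i=cv2.imread('pics/top0.png')
cv2.imwrite('pics/crop0.png',cv2.resize(i[180:310,195:335],None,fx=5,fy=4.6,interpolation=cv2.INTER_CUBIC))"
```

```text
table z -0.00048242744583448793 board 0.09306239692842244
eartop px [241 212  17  10 113] mean [0.5785 0.0385 0.1439] rect mm [579.   38.7] [11.9 31.7] 10.4
eartop px [276 249  12  18 110] mean [ 0.4991 -0.0233  0.1445] rect mm [499.8 -23.8] [11.8 32.1] 63.5
z95 px [ 228  191   67   37 1130] mean [0.6069 0.0217 0.0949] rect mm [603.5  17.3] [ 51.4 129.9] 11.6
z95 px [296 211   7   6  32] mean [ 0.5932 -0.0615  0.09  ] rect mm [593.4 -60.9] [12.4 10.8] 89.9
z95 px [ 255  218   65   80 1527] mean [ 0.4967 -0.0421  0.0949] rect mm [499.9 -37.8] [ 64.4 171.6] 62.4
z95 px [423 275   9   8  53] mean [ 0.4615 -0.3142  0.0924] rect mm [ 461.6 -314.2] [14.  14.3] 16.4
z77 px [213 221  22  19 259] mean [0.5611 0.0956 0.0766] rect mm [561.8  94. ] [32.1 42.8] 10.9
z77 px [246 222  19   4  19] mean [0.5752 0.0296 0.0767] rect mm [575.2  29.5] [ 0.9 37.6] 11.6
z77 px [421 275   5   8  13] mean [ 0.4608 -0.3092  0.0768] rect mm [ 461.1 -309.6] [14.2  5.5] 4.9
z52 px [269 208   6   4   9] mean [ 0.6087 -0.005   0.0526] rect mm [608.7  -4.7] [ 1.5 11.9] 31.9
z52 px [276 208  10   3  13] mean [ 0.6104 -0.0243  0.0525] rect mm [610.7 -24.1] [19.6  2.5] 77.0
z52 px [290 216   7   4   9] mean [ 0.5912 -0.0513  0.0524] rect mm [591.6 -50.6] [13.   4.7] 83.1
z52 px [234 223  31   8  34] mean [0.5726 0.0425 0.0527] rect mm [572.5  43.3] [ 1.2 65.4] 11.3
z52 px [405 263  32  33 779] mean [ 0.4614 -0.313   0.0518] rect mm [ 461.6 -314.8] [61.1 60. ] 82.5
board px [ 207  184  110   87 3331] mean [0.5676 0.0261 0.0148] rect mm [578.7  12.4] [150.1 229.8] 11.5
board px [310 234  12  18 102] mean [ 0.5386 -0.1025  0.0147] rect mm [ 539.1 -106. ] [21.  40.7] 65.9
```

View pics/crop0.png

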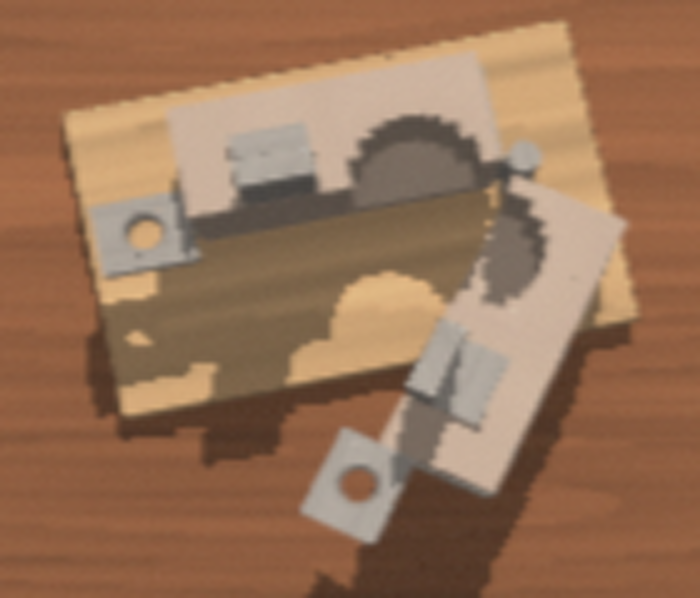

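The fixed geometry agrees with the given sizes to within 1 mm: board centre (578.8, 12.4) mm, yaw 11.5°, hinge (593.5, -61) and ear size 12×32. The swing half is about 0.93 rad open. The pin is at (461.6, -314.3). First I'll move above the approach point on the outer side of the swing ear, fingers closing.

play_rows:
  grip: [0,0,0,0,0]
  linear:
    - [0.03,-0.02,0]
    - [0.06,-0.041,0]
    - [0.09,-0.062,0]
    - [0.12,-0.082,0]
    - [0.149,-0.103,0]
  rot:
    - [0,0,0]
    - [0,0,0]
    - [0,0,0]
    - [0,0,0]
    - [0,0,0]
  force: 40

```text
clock: 0.52
eef_pos: [0.2535, -0.3389, 0.2498]
ee_rot: [-0.0, 0.99, 0.139, -0.0]
ft_force: [0.7, -0.9, -0.0]
finger_gap: 0.0255
grasp_force: 0.0
```

play_rows:
  grip: [0,0,0,0,0]
  linear:
    - [0.03,-0.02,0]
    - [0.06,-0.041,0]
    - [0.09,-0.062,0]
    - [0.12,-0.082,0]
    - [0.149,-0.103,0]
  rot:
    - [0,0,0]
    - [0,0,0]
    - [0,0,0]
    - [0,0,0]
    - [0,0,0]

```text
clock: 0.93
eef_pos: [0.3684, -0.1986, 0.2499]
ee_rot: [0.0, 0.99, 0.139, 0.0]
ft_force: [0.1, -0.8, 0.3]
finger_gap: 0.0001
grasp_force: 0.0
```

play_rows:
  grip: [0,0,0,0,0]
  linear:
    - [0.03,-0.02,0]
    - [0.06,-0.041,0]
    - [0.09,-0.062,0]
    - [0.12,-0.082,0]
    - [0.149,-0.103,0]
  rot:
    - [0,0,0]
    - [0,0,0]
    - [0,0,0]
    - [0,0,0]
    - [0,0,0]

```text
clock: 1.35
eef_pos: [0.4832, -0.0584, 0.2498]
ee_rot: [-0.0, 0.99, 0.14, -0.0]
ft_force: [1.2, -0.6, -0.3]
finger_gap: -0.0001
grasp_force: 0.0
```

play_rows:
  grip: [0,0,0,0,0]
  linear:
    - [0,0,0]
    - [0,0,0]
    - [0,0,0]
    - [0,0,0]
    - [0,0,0]
  rot:
    - [0,0,-6]
    - [0,0,-12]
    - [0,0,-18]
    - [0,0,-24]
    - [0,0,-30]

```text
clock: 1.77
eef_pos: [0.4822, -0.06, 0.2497]
ee_rot: [-0.0, 0.919, 0.393, -0.0]
ft_force: [0.1, -0.7, -0.5]
finger_gap: -0.0
grasp_force: 0.0
```

play_rows:
  grip: [0,0,0,0,0]
  linear:
    - [0,0,0]
    - [0,0,0]
    - [0,0,0]
    - [0,0,0]
    - [0,0,0]
  rot:
    - [0,0,-6]
    - [0,0,-12]
    - [0,0,-18]
    - [0,0,-24]
    - [0,0,-30]

```text
clock: 2.18
eef_pos: [0.4822, -0.0601, 0.2497]
ee_rot: [-0.0, 0.786, 0.618, -0.0]
ft_force: [0.0, 0.3, 0.2]
finger_gap: -0.0003
grasp_force: 0.0
```

play_rows:
  grip: [0,0,0,0,0]
  linear:
    - [0,0,0]
    - [0,0,0]
    - [0,0,0]
    - [0,0,0]
    - [0,0,0]
  rot:
    - [0,0,-6]
    - [0,0,-12]
    - [0,0,-18]
    - [0,0,-24]
    - [0,0,-25.5]

```text
clock: 2.6
eef_pos: [0.4822, -0.0601, 0.2497]
ee_rot: [-0.0, 0.63, 0.777, -0.0]
ft_force: [0.7, -0.0, 0.4]
finger_gap: 0.0001
grasp_force: 0.0
```

```bash
cat >> h.py <<'E'
J0=np.array([.5788,.0124]); TH=np.radians(11.5)
def r2(a): return np.array([[np.cos(a),-np.sin(a)],[np.sin(a),np.cos(a)]])
def jw(x,y): return J0+r2(TH)@np.array([x,y])/1000
def tooldelta(xy,z,yawy=None):
    "tool-frame shift (m) and rotvec (deg) to TCP xy,z, pointing down, tool y at world yaw yawy deg"
    s=sensors.observe(); Rm=rot(s["ee_rot"]); d=Rm.T@(np.array([*xy,z])-s["eef_pos"])
    y=np.degrees(np.arctan2(Rm[1,1],Rm[0,1])) if yawy is None else yawy
    a=np.radians(y); Y=np.array([np.cos(a),np.sin(a),0]); Zt=np.array([0,0,-1.]); X=np.cross(Y,Zt)
    rv=np.degrees(R.from_matrix(Rm.T@np.stack([X,Y,Zt],1)).as_rotvec())
    return d.round(4),rv.round(2)
def st():
    s=sensors.observe(); Rm=rot(s["ee_rot"])
    print("t",round(s["clock"],2),"tcp",s["eef_pos"].round(4),"yaw_y",np.degrees(np.arctan2(Rm[1,1],Rm[0,1])).round(2),"tilt",np.degrees(Rm[:2,2]).round(2),"F",s["ft_force"].round(1),"gap",round(s["finger_gap"],4),"gf",round(s["grasp_force"],1),"q6",s["joint_positions"][5].round(2))
E
python3 - <<'E'
from h import *
st()
H=jw(0,-75)
def ear(p): return H+r2(TH+p)@np.array([-.006,.101])
print("tooldelta start",tooldelta(ear(np.radians(53.4))-.040*r2(TH+np.radians(53.4))[:,0],.135,11.5))
p0=ear(np.radians(53.4))-.040*r2(TH+np.radians(53.4))[:,0]
for d in (53.4,45,36,27,18,9,4,0):
    p=np.radians(d); h=.0145*np.cos(p)+.011*np.sin(p)
    w=ear(p)-(.006+h)*r2(TH+p)[:,0]
    print(d,w.round(4),"from start, tool frame x,y mm",((r2(TH).T@(w-p0))[::-1]*1000).round(1))
E
```

```text
t 2.6 tcp [ 0.4822 -0.0601  0.2497] yaw_y 11.91 tilt [-0.04  0.  ] F [ 0.7 -0.   0.4] gap 0.0001 gf 0.0 q6 1.24
tooldelta start (array([0.    , 0.0007, 0.1147]), array([-0.04, -0.01,  0.41]))
53.4 [ 0.4898 -0.0449] from start, tool frame x,y mm [13.3  9.9]
45 [ 0.493  -0.0304] from start, tool frame x,y mm [26.9 15.9]
36 [ 0.4989 -0.0151] from start, tool frame x,y mm [40.7 24.7]
27 [ 0.5075 -0.0007] from start, tool frame x,y mm [53.1 36. ]
18 [0.5186 0.0124] from start, tool frame x,y mm [63.7 49.5]
9 [0.5321 0.0237] from start, tool frame x,y mm [72.1 65. ]
4 [0.5405 0.029 ] from start, tool frame x,y mm [75.6 74.3]
0 [0.5476 0.0326] from start, tool frame x,y mm [77.7 82. ]
```

play_rows:
  grip: [0,0,0,0,0]
  linear:
    - [0,0,0.023]
    - [0,0,0.046]
    - [0,0,0.069]
    - [0,0,0.092]
    - [0,0.001,0.115]
  rot:
    - [0,0,0.4]
    - [0,0,0.4]
    - [0,0,0.4]
    - [0,0,0.4]
    - [0,0,0.4]

```text
clock: 3.02
eef_pos: [0.4829, -0.0599, 0.1338]
ee_rot: [-0.0, 0.635, 0.772, -0.0]
ft_force: [0.3, 0.0, -0.6]
finger_gap: -0.0001
grasp_force: 0.0
```

play_rows:
  grip: [0,0,0,0,0]
  linear:
    - [0.006,0.005,0]
    - [0.013,0.01,0]
    - [0.02,0.013,0]
    - [0.027,0.016,0]
    - [0.034,0.02,0]
  rot:
    - [0,0,0]
    - [0,0,0]
    - [0,0,0]
    - [0,0,0]
    - [0,0,0]

```text
clock: 3.43
eef_pos: [0.4973, -0.0218, 0.1362]
ee_rot: [0.001, 0.635, 0.772, 0.0]
ft_force: [-0.6, -2.1, 1.0]
finger_gap: 0.0001
grasp_force: 0.9
```

play_rows:
  grip: [0,0,0,0,0]
  linear:
    - [0.007,0.005,0]
    - [0.013,0.01,0]
    - [0.019,0.016,0]
    - [0.025,0.023,0]
    - [0.03,0.029,0]
  rot:
    - [0,0,0]
    - [0,0,0]
    - [0,0,0]
    - [0,0,0]
    - [0,0,0]

```text
clock: 3.85
eef_pos: [0.5197, 0.0132, 0.135]
ee_rot: [-0.0, 0.635, 0.772, 0.0]
ft_force: [-0.1, -1.2, -0.1]
finger_gap: 0.0001
grasp_force: 0.8
```

play_rows:
  grip: [0,0,0,0,0]
  linear:
    - [0.003,0.005,0]
    - [0.006,0.01,0]
    - [0.008,0.015,0]
    - [0.01,0.02,0]
    - [0.011,0.023,0]
  rot:
    - [0,0,0]
    - [0,0,0]
    - [0,0,0]
    - [0,0,0]
    - [0,0,0]

```text
clock: 4.27
eef_pos: [0.54, 0.0278, 0.1349]
ee_rot: [-0.0, 0.635, 0.772, 0.0]
ft_force: [-0.8, -1.8, -0.2]
finger_gap: -0.0001
grasp_force: 0.7
```

```bash
python3 - <<'E'
from h import *
c=imaging.read_camera("top"); P=cloud(c); Z=P[...,2]; cv2.imwrite("pics/top1.png",c["pixels"][170:320,190:450])
st(); print("tcp jig", (r2(TH).T@(sensors.observe()["eef_pos"][:2]-J0)*1000).round(1))
m=np.zeros(Z.shape,bool); m[170:320,190:350]=1
n,l,s,_=cv2.connectedComponentsWithStats((m&(Z>.088)&(Z<.102)).astype(np.uint8))
for i in range(1,n):
    if s[i,4]>30: print(s[i],P[l==i].mean(0).round(4),cv2.minAreaRect((P[l==i][:,:2]*1000).astype(np.float32)))
E
```

```text
t 4.32 tcp [0.5403 0.028  0.1349] yaw_y 11.14 tilt [0.01 0.02] F [-1.1  0.2  1.1] gap 0.0002 gf 0.0 q6 1.43
tcp jig [-34.6  22.9]
```

View pics/top1.png

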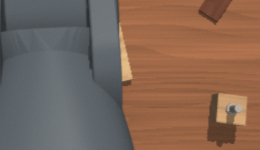

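The arm hides the mould in the top view, so I'll push on gently and watch the force.

play_rows:
  grip: [0,0,0,0,0]
  linear:
    - [0.001,0.002,0]
    - [0.001,0.004,0]
    - [0.002,0.006,0]
    - [0.002,0.008,0]
    - [0.002,0.008,0]
  rot:
    - [0,0,0]
    - [0,0,0]
    - [0,0,0]
    - [0,0,0]
    - [0,0,0]

```text
clock: 4.73
eef_pos: [0.5473, 0.0312, 0.135]
ee_rot: [0.0, 0.635, 0.772, 0.0]
ft_force: [0.4, -0.2, -0.3]
finger_gap: 0.0001
grasp_force: 0.0
```

play_rows:
  grip: [0,0,0,0,0]
  linear:
    - [0,0.001,0]
    - [0,0.002,0]
    - [0,0.002,0]
    - [0,0.002,0]
    - [0,0.002,0]
  rot:
    - [0,0,0]
    - [0,0,0]
    - [0,0,0]
    - [0,0,0]
    - [0,0,0]

```text
clock: 5.15
eef_pos: [0.5488, 0.0315, 0.135]
ee_rot: [-0.0, 0.635, 0.772, -0.0]
ft_force: [-2.5, 1.8, 1.8]
finger_gap: 0.0002
grasp_force: 1.0
```

play_rows:
  grip: [0,0,0,0,0]
  linear:
    - [0,0.001,0]
    - [0,0.002,0]
    - [0,0.002,0]
    - [0,0.002,0]
    - [0,0.002,0]
  rot:
    - [0,0,0]
    - [0,0,0]
    - [0,0,0]
    - [0,0,0]
    - [0,0,0]

```text
clock: 5.57
eef_pos: [0.5491, 0.0316, 0.1349]
ee_rot: [-0.001, 0.635, 0.772, -0.001]
ft_force: [-17.1, -1.7, 10.9]
finger_gap: 0.0002
grasp_force: 8.6
```

play_rows:
  grip: [0,0,0,0,0]
  linear:
    - [0,0.001,0]
    - [0,0.002,0]
    - [0,0.002,0]
    - [0,0.002,0]
    - [0,0.002,0]
  rot:
    - [0,0,0]
    - [0,0,0]
    - [0,0,0]
    - [0,0,0]
    - [0,0,0]

```text
clock: 5.98
eef_pos: [0.5493, 0.0317, 0.1348]
ee_rot: [-0.002, 0.635, 0.772, -0.002]
ft_force: [-31.1, -3.9, 22.3]
finger_gap: 0.0001
grasp_force: 16.4
```

The ear is stopped solidly at the position expected for shut. Next I'll back off, raise, and measure the shut lug while moving clear towards the pin.

play_rows:
  grip: [0,0,0,0,0]
  linear:
    - [0,-0.006,0]
    - [0,-0.014,0]
    - [0,-0.02,-0.02]
    - [0,-0.02,-0.05]
    - [0,-0.02,-0.08]
  rot:
    - [0,0,0]
    - [0,0,0]
    - [0,0,0]
    - [0,0,0]
    - [0,0,0]

```text
clock: 6.4
eef_pos: [0.5323, 0.0282, 0.2157]
ee_rot: [-0.0, 0.635, 0.772, -0.0]
ft_force: [0.5, 0.1, 0.7]
finger_gap: 0.0001
grasp_force: 0.0
```

play_rows:
  grip: [0.6,0.6,0.6,0.6,0.6]
  linear:
    - [-0.034,-0.013,0]
    - [-0.068,-0.026,0]
    - [-0.102,-0.039,0]
    - [-0.136,-0.052,0]
    - [-0.17,-0.065,0]
  rot:
    - [0,0,0]
    - [0,0,0]
    - [0,0,0]
    - [0,0,0]
    - [0,0,0]

```text
clock: 6.82
eef_pos: [0.5018, -0.1527, 0.2153]
ee_rot: [0.001, 0.635, 0.772, 0.0]
ft_force: [1.8, -0.0, -0.3]
finger_gap: 0.0512
grasp_force: 0.0
```

play_rows:
  grip: [0.6,0.6,0.6,0.6,0.6]
  linear:
    - [-0.03,-0.013,0]
    - [-0.06,-0.026,0]
    - [-0.09,-0.039,0]
    - [-0.12,-0.052,0]
    - [-0.15,-0.065,0]
  rot:
    - [0,0,0]
    - [0,0,0]
    - [0,0,0]
    - [0,0,0]
    - [0,0,0]

```text
clock: 7.23
eef_pos: [0.4668, -0.3124, 0.2152]
ee_rot: [0.0, 0.635, 0.772, -0.0]
ft_force: [0.2, 0.2, 0.5]
finger_gap: 0.0513
grasp_force: 0.0
```

```bash
python3 - <<'E'
from h import *
c=imaging.read_camera("top"); P=cloud(c); Z=P[...,2]; px=c["pixels"]; np.savez("top2.npz",**c)
w=imaging.read_camera("wrist"); np.savez("wrist2.npz",**w)
cv2.imwrite("pics/t2.png",np.hstack([cv2.resize(px[175:280,195:335],None,fx=2.9,fy=2.9),cv2.resize(w["pixels"],(390,304))]))
st(); 
m=np.zeros(Z.shape,bool); m[170:320,190:350]=1
for lo,hi in((.135,.155),(.088,.102)):
  n,l,s,_=cv2.connectedComponentsWithStats((m&(Z>lo)&(Z<hi)).astype(np.uint8))
  for i in range(1,n):
    if s[i,4]>30: print(s[i],P[l==i].mean(0).round(4),cv2.minAreaRect((P[l==i][:,:2]*1000).astype(np.float32)))
print("deltas above pin:",tooldelta([.4616,-.3143],.2,11.5))
E
```

```text
t 7.33 tcp [ 0.4662 -0.3146  0.2148] yaw_y 10.9 tilt [ 0.01 -0.08] F [-0.3  1.2 -0.3] gap 0.0513 gf 0.0 q6 0.79
[241 212  18  16 211] [0.5727 0.0374 0.1443] ((573.1757202148438, 37.45164108276367), (24.063554763793945, 31.583833694458008), 10.09751033782959)
[ 212  191   88   61 2619] [0.5747 0.0246 0.0949] ((574.7461547851562, 31.807037353515625), (100.54795837402344, 169.86227416992188), 11.678974151611328)
[296 211   7   6  33] [ 0.5932 -0.0609  0.0904] ((593.38134765625, -60.87810516357422), (10.832883834838867, 12.622858047485352), 0.22311435639858246)
deltas above pin: (array([ 0.0012, -0.0045,  0.0148]), array([-0.01,  0.08, -0.6 ]))
```

View pics/t2.png

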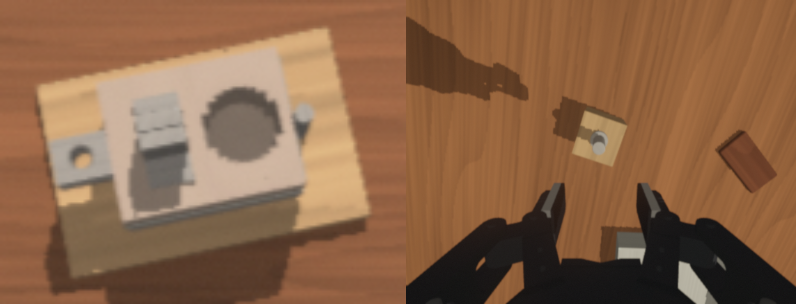

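The mould is shut: the ears measure 24.1×31.6 mm together and the top 100.5 mm across. The wrist view shows the pin at about (600,145) in the composite. Next I'll measure the hole and pin precisely.

```bash
cat >> h.py <<'E'
def ray(c,u,v,z):
    f=210/np.tan(np.radians(float(c["vertical_fov"]))/2); A=rot(c["attitude"]); o=np.asarray(c["origin"])
    d=A@np.array([(u-c["cx"])/f,-(v-c["cy"])/f,-1]); return o+d*(z-o[2])/d[2]
def hole(c,z,near):
    P=cloud(c); m=((abs(P[...,2]-z)<.0025)&(np.hypot(P[...,0]-near[0],P[...,1]-near[1])<.04)).astype(np.uint8)
    cs,hi=cv2.findContours(m,cv2.RETR_CCOMP,cv2.CHAIN_APPROX_NONE)
    for i,k in enumerate(cs):
        if hi[0][i][3]>=0:
            mm=np.zeros_like(m); cv2.drawContours(mm,[k],-1,1,-1); mm[m>0]=0
            v,u=np.nonzero(mm)
            if len(u)>15: print("hole",z,"area px",len(u),"size",np.ptp(u)+1,np.ptp(v)+1,ray(c,u.mean(),v.mean(),z).round(4))
def pintop(c,near,z=.093):
    P=cloud(c); m=(abs(P[...,2]-z)<.003)&(np.hypot(P[...,0]-near[0],P[...,1]-near[1])<.03)
    v,u=np.nonzero(m); print("pin top px",len(u),P[m].mean(0).round(4),ray(c,u.mean(),v.mean(),z).round(4), np.ptp(P[m],axis=0).round(4))
E
python3 - <<'E'
from h import *
L=lambda n:dict(np.load(n))
t0,t2,w,s0=L("top0.npz"),L("top2.npz"),L("wrist2.npz"),L("scene0.npz")
hole(t0,.077,jw(0,85)); hole(t2,.095,jw(0,85)); print("nominal",jw(0,85))
for c in(t0,t2,w,s0): pintop(c,[.4616,-.3143])
P=cloud(w); m=(abs(P[...,2]-.052)<.003)&(np.hypot(P[...,0]-.4616,P[...,1]+.3143)<.05)
print(cv2.minAreaRect((P[m][:,:2]*1000).astype(np.float32)))
E
```

```text
hole 0.077 area px 43 size 8 9 [0.5616 0.0949 0.077 ]
hole 0.095 area px 47 size 10 8 [0.5611 0.0963 0.095 ]
nominal [0.56185373 0.0956936 ]
pin top px 47 [ 0.4616 -0.3146  0.0925] [ 0.4616 -0.3144  0.093 ] [0.0138 0.0146 0.0051]
pin top px 44 [ 0.4612 -0.3145  0.0925] [ 0.4612 -0.3143  0.093 ] [0.0137 0.0158 0.0058]
pin top px 276 [ 0.4624 -0.3149  0.0928] [ 0.4624 -0.3149  0.093 ] [0.0151 0.0155 0.0049]
pin top px 19 [ 0.4652 -0.3158  0.0928] [ 0.4655 -0.3155  0.093 ] [0.0166 0.0181 0.0051]
((462.49639892578125, -315.7475280761719), (60.933074951171875, 60.24285888671875), 82.42832946777344)
```

play_rows:
  grip: [0.6,0.6,0.6,0.6,0.6]
  linear:
    - [0.0007,-0.0042,0.025]
    - [0.0007,-0.0042,0.055]
    - [0.0007,-0.0042,0.085]
    - [0.0007,-0.0042,0.115]
    - [0.0007,-0.0042,0.131]
  rot:
    - [0,0,-0.6]
    - [0,0,-0.6]
    - [0,0,-0.6]
    - [0,0,-0.6]
    - [0,0,-0.6]

```text
clock: 7.75
eef_pos: [0.462, -0.3096, 0.081]
ee_rot: [-0.001, 0.631, 0.776, -0.0]
ft_force: [-0.1, -0.7, -1.6]
finger_gap: 0.0513
grasp_force: 0.0
```

play_rows:
  grip: [0.6,0.6,0,0,0]
  linear:
    - [0,0,0]
    - [0,0,0]
    - [0,0,0]
    - [0,0,0]
    - [0,0,0]
  rot:
    - [0,0,0]
    - [0,0,0]
    - [0,0,0]
    - [0,0,0]
    - [0,0,0]
  force: 60

```text
clock: 8.17
eef_pos: [0.4639, -0.3113, 0.0854]
ee_rot: [0.001, 0.631, 0.776, 0.0]
ft_force: [-4.1, -1.1, 2.5]
finger_gap: 0.0157
grasp_force: 10.5
```

play_rows:
  grip: [0,0,0,0,0]
  linear:
    - [0,0,0]
    - [0,0,0]
    - [0,0,0]
    - [0,0,0]
    - [0,0,0]
  rot:
    - [0,0,0]
    - [0,0,0]
    - [0,0,0]
    - [0,0,0]
    - [0,0,0]

```text
clock: 8.58
eef_pos: [0.4637, -0.3113, 0.0854]
ee_rot: [0.001, 0.631, 0.776, -0.0]
ft_force: [-3.1, 0.2, 10.1]
finger_gap: 0.0142
grasp_force: 58.3
```

```bash
python3 -c "
from h import *
st()"
```

```text
t 8.58 tcp [ 0.4637 -0.3113  0.0854] yaw_y 11.72 tilt [ 0.09 -0.08] F [-3.1  0.2 10.1] gap 0.0142 gf 58.3 q6 0.78
```

play_rows:
  grip: [0,0,0,0,0]
  linear:
    - [0,0,-0.02]
    - [0,0,-0.05]
    - [0,0,-0.085]
    - [0,0,-0.125]
    - [0,0,-0.165]
  rot:
    - [0,0,0]
    - [0,0,0]
    - [0,0,0]
    - [0,0,0]
    - [0,0,0]

```text
clock: 9.0
eef_pos: [0.4628, -0.3105, 0.2514]
ee_rot: [0.0, 0.631, 0.776, 0.0]
ft_force: [1.3, -0.4, -1.0]
finger_gap: 0.0139
grasp_force: 58.5
```

play_rows:
  grip: [0,0,0,0,0]
  linear:
    - [0.02,0.009,0]
    - [0.045,0.02,0]
    - [0.072,0.033,0]
    - [0.1,0.046,0]
    - [0.127,0.0595,0]
  rot:
    - [0,0,0]
    - [0,0,0]
    - [0,0,0]
    - [0,0,0]
    - [0,0,0]

```text
clock: 9.42
eef_pos: [0.4958, -0.1731, 0.2498]
ee_rot: [0.001, 0.631, 0.776, 0.0]
ft_force: [0.7, -0.1, -0.8]
finger_gap: 0.0142
grasp_force: 58.6
```

play_rows:
  grip: [0,0,0,0,0]
  linear:
    - [0.025,0.012,0]
    - [0.05,0.024,0]
    - [0.076,0.036,0]
    - [0.102,0.048,0]
    - [0.127,0.0595,0]
  rot:
    - [0,0,0]
    - [0,0,0]
    - [0,0,0]
    - [0,0,0]
    - [0,0,0]

```text
clock: 9.83
eef_pos: [0.5283, -0.0364, 0.2498]
ee_rot: [0.0, 0.631, 0.776, 0.0]
ft_force: [0.8, -0.2, -0.9]
finger_gap: 0.0144
grasp_force: 58.6
```

play_rows:
  grip: [0,0,0,0,0]
  linear:
    - [0.03,0.014,0]
    - [0.06,0.028,0]
    - [0.09,0.042,0]
    - [0.113,0.053,0]
    - [0.127,0.0595,0]
  rot:
    - [0,0,0]
    - [0,0,0]
    - [0,0,0]
    - [0,0,0]
    - [0,0,0]

```text
clock: 10.25
eef_pos: [0.5609, 0.1012, 0.2496]
ee_rot: [0.0, 0.63, 0.776, 0.001]
ft_force: [0.8, 0.4, -1.2]
finger_gap: 0.014
grasp_force: 58.6
```

play_rows:
  grip: [0,0,0,0]
  linear:
    - [0,0,0]
    - [0,0,0]
    - [0,0,0]
    - [0,0,0]
  rot:
    - [0,0,0]
    - [0,0,0]
    - [0,0,0]
    - [0,0,0]

```text
clock: 10.58
eef_pos: [0.5605, 0.0976, 0.2494]
ee_rot: [0.0, 0.632, 0.775, 0.0]
ft_force: [-0.3, 0.3, -0.4]
finger_gap: 0.0143
grasp_force: 58.6
```

```bash
python3 - <<'E'
from h import *
st()
for n in("scene","wrist"):
    c=imaging.read_camera(n); np.savez(n+"3.npz",**c); cv2.imwrite(f"pics/{n}3.png",c["pixels"])
s=dict(np.load("scene3.npz")); w=dict(np.load("wrist3.npz"))
st()
a=s["pixels"][110:250,240:400]; cv2.imwrite("pics/s3.png",np.hstack([cv2.resize(a,(480,420),interpolation=cv2.INTER_CUBIC),cv2.resize(w["pixels"][:, 120:440],(320,420))]))
E
```

```text
t 10.58 tcp [0.5605 0.0976 0.2494] yaw_y 11.67 tilt [ 0.02 -0.  ] F [-0.3  0.3 -0.4] gap 0.0143 gf 58.6 q6 1.54
t 10.68 tcp [0.5605 0.0977 0.2493] yaw_y 11.66 tilt [0.02 0.  ] F [-0.  -0.7 -0.5] gap 0.0139 gf 58.6 q6 1.54
```

View pics/s3.png

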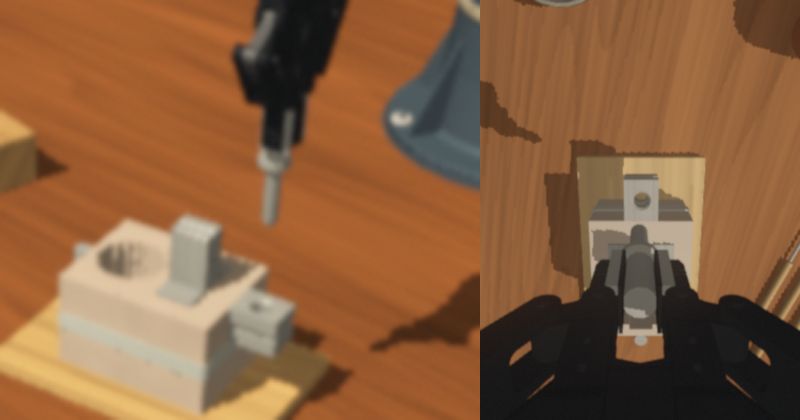

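The scene crop shows the pin held upright (tip at about (270,222) in the crop, above the lug hole at (262,303)). In the wrist crop the pin lies along column 640 and the hole is at (642,200). Next I'll measure the pin relative to the hole from each camera.

```bash
python3 - <<'E'
from h import *
L=lambda n:dict(np.load(n))
w,s=L("wrist3.npz"),L("scene3.npz"); tcp=np.array([.5605,.0977])
for nm,c in(("wrist",w),("scene",s)):
    print(nm,np.array(c["origin"]).round(4)); hole(c,.095,[.5615,.0956])
    P=cloud(c); Z=P[...,2]; near=np.hypot(P[...,0]-tcp[0],P[...,1]-tcp[1])<.03
    for lo in np.arange(.155,.25,.006):
        m=near&(Z>=lo)&(Z<lo+.006); v,u=np.nonzero(m)
        if len(u)>4:
            q=P[m]; a=r2(np.radians(11.66)); t=(q[:,:2]-tcp)@a  # t[:,0]=tool y, t[:,1]=tool x
            print(round(lo,3),len(u),"tooly range",(t[:,0].min()*1e3).round(1),(t[:,0].max()*1e3).round(1),"toolx",(t[:,1].min()*1e3).round(1),(t[:,1].max()*1e3).round(1))
E
```

```text
wrist [0.5454 0.1709 0.3731]
hole 0.095 area px 178 size 16 15 [0.562  0.0959 0.095 ]
0.167 11 tooly range -6.6 3.7 toolx -4.2 2.1
0.173 50 tooly range -6.5 5.1 toolx -2.9 2.3
0.179 53 tooly range -6.3 5.0 toolx -2.4 2.4
0.185 64 tooly range -6.3 4.8 toolx -2.0 2.4
0.191 62 tooly range -6.1 4.6 toolx -1.7 2.3
0.197 33 tooly range -5.3 3.9 toolx -0.5 2.2
0.215 278 tooly range -9.7 9.0 toolx -1.9 8.5
0.221 207 tooly range -7.7 7.3 toolx -2.0 8.6
0.227 149 tooly range -7.1 7.0 toolx -1.5 4.6
0.233 337 tooly range -19.4 18.8 toolx -0.8 12.0
0.239 494 tooly range -20.8 20.5 toolx -0.7 12.0
0.245 619 tooly range -20.7 20.6 toolx -0.6 12.1
scene [1.3061 0.6351 0.7216]
0.167 7 tooly range 1.3 4.1 toolx -9.3 -0.7
0.173 15 tooly range -1.6 9.2 toolx -9.6 1.0
0.179 10 tooly range 0.1 6.9 toolx -6.9 0.1
0.185 12 tooly range 0.8 8.5 toolx -7.8 1.4
0.191 13 tooly range -0.3 6.9 toolx -9.6 0.9
0.197 14 tooly range -1.5 7.9 toolx -10.4 0.2
0.203 16 tooly range -0.1 8.9 toolx -10.5 0.4
0.209 8 tooly range -0.4 8.7 toolx -5.5 1.3
0.215 23 tooly range -6.5 14.2 toolx -11.6 7.4
0.221 33 tooly range -7.9 12.1 toolx -16.6 7.0
0.227 8 tooly range 9.0 15.0 toolx -6.3 8.0
0.233 27 tooly range -13.9 19.4 toolx -13.0 10.7
0.239 38 tooly range -12.3 21.2 toolx -7.8 10.8
0.245 32 tooly range -9.7 22.9 toolx -7.9 10.8
```

play_rows:
  grip: [0,0,0,0,0]
  linear:
    - [0.0012,0.001,0.015]
    - [0.0012,0.001,0.032]
    - [0.0012,0.001,0.048]
    - [0.0012,0.001,0.06]
    - [0.0012,0.001,0.06]
  rot:
    - [0,0,0]
    - [0,0,0]
    - [0,0,0]
    - [0,0,0]
    - [0,0,0]

```text
clock: 11.1
eef_pos: [0.5601, 0.0991, 0.1868]
ee_rot: [-0.001, 0.631, 0.775, -0.001]
ft_force: [-0.1, 0.2, -1.5]
finger_gap: 0.0141
grasp_force: 58.7
```

play_rows:
  grip: [0,0,0]
  linear:
    - [0,0,0]
    - [0,0,0]
    - [0,0,0]
  rot:
    - [0,0,0]
    - [0,0,0]
    - [0,0,0]

```text
clock: 11.35
eef_pos: [0.5618, 0.0998, 0.1901]
ee_rot: [0.001, 0.631, 0.776, 0.001]
ft_force: [0.3, 0.9, -1.4]
finger_gap: 0.0142
grasp_force: 58.7
```

```bash
python3 - <<'E'
from h import *
st()
for n in("scene","wrist"):
    c=imaging.read_camera(n); np.savez(n+"4.npz",**c)
s=dict(np.load("scene4.npz")); w=dict(np.load("wrist4.npz"))
a=s["pixels"][150:240,270:390]; b=w["pixels"][130:290,200:360]
cv2.imwrite("pics/s4.png",np.hstack([cv2.resize(a,(480,360),interpolation=cv2.INTER_CUBIC),cv2.resize(b,(320,360),interpolation=cv2.INTER_CUBIC)]))
tcp=sensors.observe()["eef_pos"][:2]
P=cloud(w); Z=P[...,2]; near=np.hypot(P[...,0]-tcp[0],P[...,1]-tcp[1])<.03
A=r2(np.radians(11.66)); print("hole nominal in tool x,y",(((jw(0,85)-tcp)@A)[::-1]*1e3).round(1))
for lo in np.arange(.098,.19,.008):
    m=near&(Z>=lo)&(Z<lo+.008)
    if m.sum()>4:
        t=(P[m][:,:2]-tcp)@A*1e3; print(round(lo,3),m.sum(),"y",t[:,0].min().round(1),t[:,0].max().round(1),"x",t[:,1].min().round(1),t[:,1].max().round(1))
m=(abs(Z-.095)<.0025)&(np.hypot(P[...,0]-tcp[0],P[...,1]-tcp[1])<.05); t=(P[m][:,:2]-jw(0,85))@r2(TH)*1e3
k=t[t[:,1]>-12]; print("upper lug pts jig rel hole: x",np.percentile(k[:,0],[1,99]).round(1),"y max",k[:,1].max().round(1))
hole(w,.095,jw(0,85))
E
```

```text
t 11.35 tcp [0.5618 0.0998 0.1901] yaw_y 11.71 tilt [0.09 0.01] F [ 0.3  0.9 -1.4] gap 0.0142 gf 58.7 q6 1.54
hole nominal in tool x,y [-4.2 -0.6]
0.106 11 y -5.0 4.6 x -1.1 1.9
0.114 71 y -6.4 5.3 x -3.7 2.3
0.122 77 y -6.1 5.1 x -2.0 2.3
0.13 83 y -5.9 4.9 x -2.0 2.6
0.138 30 y -5.1 3.5 x -0.3 2.4
0.154 332 y -9.5 9.2 x -2.4 8.5
0.162 210 y -7.2 7.4 x -1.8 8.2
0.17 296 y -17.1 18.8 x -0.8 12.0
0.178 671 y -20.6 20.7 x -0.7 12.3
0.186 828 y -20.6 20.7 x -10.2 12.2
upper lug pts jig rel hole: x [-15.4  15.9] y max 19.9
```

View pics/s4.png

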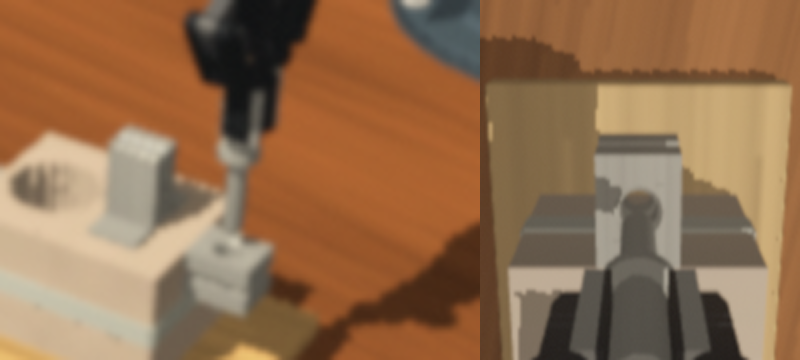

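The wrist view confirms the pin is centred over the upper hole to within about 1 mm, and the lug edges match the nominal hole position. I'll make a small correction and start inserting slowly.

play_rows:
  grip: [0,0,0,0,0]
  linear:
    - [-0.0006,0,0.003]
    - [-0.0006,0,0.006]
    - [-0.0006,0,0.009]
    - [-0.0006,0,0.012]
    - [-0.0006,0,0.015]
  rot:
    - [0,0,0]
    - [0,0,0]
    - [0,0,0]
    - [0,0,0]
    - [0,0,0]

```text
clock: 11.87
eef_pos: [0.5613, 0.0993, 0.1736]
ee_rot: [-0.0, 0.631, 0.776, -0.0]
ft_force: [0.2, 0.3, -0.8]
finger_gap: 0.0141
grasp_force: 58.7
```

play_rows:
  grip: [0,0,0,0,0]
  linear:
    - [0,0,0.002]
    - [0,0,0.004]
    - [0,0,0.005]
    - [0,0,0.005]
    - [0,0,0.005]
  rot:
    - [0,0,0]
    - [0,0,0]
    - [0,0,0]
    - [0,0,0]
    - [0,0,0]

```text
clock: 12.28
eef_pos: [0.5614, 0.0993, 0.169]
ee_rot: [0.0, 0.631, 0.776, 0.0]
ft_force: [1.0, -0.5, 0.1]
finger_gap: 0.0136
grasp_force: 58.7
```

play_rows:
  grip: [0,0,0,0,0]
  linear:
    - [0,0,0.003]
    - [0,0,0.006]
    - [0,0,0.009]
    - [0,0,0.012]
    - [0,0,0.012]
  rot:
    - [0,0,0]
    - [0,0,0]
    - [0,0,0]
    - [0,0,0]
    - [0,0,0]

```text
clock: 12.7
eef_pos: [0.561, 0.0993, 0.1562]
ee_rot: [-0.0, 0.631, 0.776, -0.0]
ft_force: [-0.4, -1.5, -0.6]
finger_gap: 0.0138
grasp_force: 58.7
```

play_rows:
  grip: [0,0,0,0,0]
  linear:
    - [0,0,0.003]
    - [0,0,0.006]
    - [0,0,0.009]
    - [0,0,0.012]
    - [0,0,0.012]
  rot:
    - [0,0,0]
    - [0,0,0]
    - [0,0,0]
    - [0,0,0]
    - [0,0,0]

```text
clock: 13.12
eef_pos: [0.561, 0.0992, 0.1443]
ee_rot: [-0.0, 0.631, 0.776, -0.0]
ft_force: [0.2, 0.1, -1.4]
finger_gap: 0.0144
grasp_force: 58.7
```

play_rows:
  grip: [0,0,0,0,0]
  linear:
    - [0,0,0.004]
    - [0,0,0.008]
    - [0,0,0.011]
    - [0,0,0.013]
    - [0,0,0.014]
  rot:
    - [0,0,0]
    - [0,0,0]
    - [0,0,0]
    - [0,0,0]
    - [0,0,0]

```text
clock: 13.53
eef_pos: [0.5612, 0.0993, 0.1306]
ee_rot: [-0.0, 0.631, 0.776, -0.0]
ft_force: [-0.1, -0.5, -1.6]
finger_gap: 0.0141
grasp_force: 58.7
```

play_rows:
  grip: [0,0,0,0,0]
  linear:
    - [0,0,0.001]
    - [0,0,0.002]
    - [0,0,0.003]
    - [0,0,0.003]
    - [0,0,0.003]
  rot:
    - [0,0,0]
    - [0,0,0]
    - [0,0,0]
    - [0,0,0]
    - [0,0,0]

```text
clock: 13.95
eef_pos: [0.5615, 0.0993, 0.1284]
ee_rot: [0.0, 0.631, 0.776, 0.0]
ft_force: [-1.6, -0.7, 5.6]
finger_gap: 0.0142
grasp_force: 59.5
```

The collar is seated at TCP z 0.1284 (home), with about 6 N of contact. Now I'll release, rise, and check.

play_rows:
  grip: [0.6,0.6,0.6,0.6,0.6]
  linear:
    - [0,0,0]
    - [0,0,0]
    - [0,0,0]
    - [0,0,0]
    - [0,0,0]
  rot:
    - [0,0,0]
    - [0,0,0]
    - [0,0,0]
    - [0,0,0]
    - [0,0,0]

```text
clock: 14.37
eef_pos: [0.5614, 0.0993, 0.128]
ee_rot: [-0.0, 0.631, 0.776, 0.0]
ft_force: [0.3, -0.3, -0.5]
finger_gap: 0.0508
grasp_force: 0.0
```

play_rows:
  grip: [0.6,0.6,0.6,0.6,0.6]
  linear:
    - [0,0,-0.01]
    - [0,0,-0.03]
    - [0,0,-0.055]
    - [0,0,-0.08]
    - [0,0,-0.1]
  rot:
    - [0,0,0]
    - [0,0,0]
    - [0,0,0]
    - [0,0,0]
    - [0,0,0]

```text
clock: 14.78
eef_pos: [0.5615, 0.0993, 0.2307]
ee_rot: [0.001, 0.631, 0.776, 0.001]
ft_force: [0.8, 0.1, 0.1]
finger_gap: 0.0512
grasp_force: 0.0
```

play_rows:
  grip: [0.6,0.6,0.6]
  linear:
    - [0,0,0]
    - [0,0,0]
    - [0,0,0]
  rot:
    - [0,0,0]
    - [0,0,0]
    - [0,0,0]

```text
clock: 15.03
eef_pos: [0.5612, 0.0992, 0.2278]
ee_rot: [-0.0, 0.631, 0.776, -0.0]
ft_force: [-0.5, 0.5, -0.3]
finger_gap: 0.0512
grasp_force: 0.0
```

```bash
python3 - <<'E'
from h import *
st()
s=imaging.read_camera("scene"); w=imaging.read_camera("wrist")
a=s["pixels"][150:240,270:390]; b=w["pixels"]
cv2.imwrite("pics/s5.png",np.hstack([cv2.resize(a,(400,300),interpolation=cv2.INTER_CUBIC),cv2.resize(b,(400,300))]))
pintop(w,jw(0,85),.136)
P=cloud(w); Z=P[...,2]
m=(abs(Z-.1)<.002)&(np.hypot(*np.moveaxis(P[...,:2]-jw(0,85),-1,0))<.02); print("collar z",m.sum(),P[m].mean(0).round(4) if m.any() else '')
print("to ears",tooldelta(jw(0,26),.2284,11.5), "now", sensors.observe()["eef_pos"])
E
```

```text
t 15.03 tcp [0.5612 0.0992 0.2278] yaw_y 11.73 tilt [-0.02 -0.  ] F [-0.5  0.5 -0.3] gap 0.0512 gf 0.0 q6 1.54
pin top px 348 [0.5618 0.0962 0.1358] [0.5618 0.0963 0.136 ] [0.0157 0.0158 0.0044]
collar z 254 [0.5608 0.0999 0.0999]
to ears (array([-0.0626, -0.    , -0.0012]), array([-0.09, -0.  ,  0.23])) now [0.56090046 0.09919071 0.22719214]
```

View pics/s5.png

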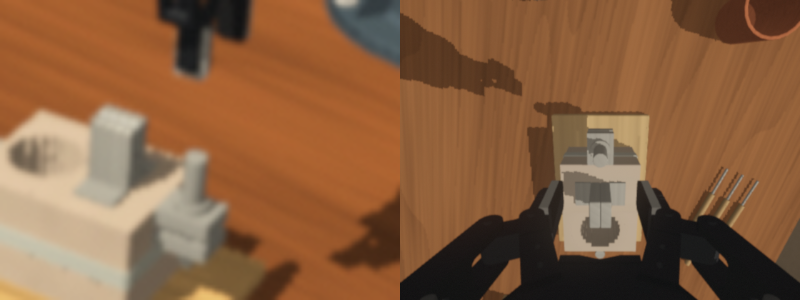

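The pin is home: top at z 0.1358, about 0.6 mm from the hole axis, upright and released. Next I'll go to the ears and pinch.

play_rows:
  grip: [0.6,0.6,0.6,0.6,0.6]
  linear:
    - [-0.015,0,0]
    - [-0.03,0,0]
    - [-0.045,0,0]
    - [-0.057,0,0]
    - [-0.0625,0,0]
  rot:
    - [0,0,0]
    - [0,0,0]
    - [0,0,0]
    - [0,0,0]
    - [0,0,0.2]

```text
clock: 15.55
eef_pos: [0.574, 0.0368, 0.2274]
ee_rot: [-0.0, 0.633, 0.774, -0.0]
ft_force: [-1.2, -0.3, -0.1]
finger_gap: 0.0509
grasp_force: 0.0
```

play_rows:
  grip: [0.6,0.6,0.6]
  linear:
    - [0,0,0]
    - [0,0,0]
    - [0,0,0]
  rot:
    - [0,0,0]
    - [0,0,0]
    - [0,0,0]

```text
clock: 15.8
eef_pos: [0.5739, 0.0387, 0.2279]
ee_rot: [-0.0, 0.632, 0.775, -0.0]
ft_force: [0.6, -0.2, 0.0]
finger_gap: 0.0511
grasp_force: 0.0
```

```bash
python3 - <<'E'
from h import *
st(); print(tooldelta(jw(0,26),.130,11.5))
c=imaging.read_camera("wrist"); P=cloud(c); Z=P[...,2]
m=(abs(Z-.145)<.003)&(np.hypot(*np.moveaxis(P[...,:2]-jw(0,26),-1,0))<.03); print(cv2.minAreaRect((P[m][:,:2]*1000).astype(np.float32)),jw(0,26))
E
```

```text
t 15.8 tcp [0.5739 0.0387 0.2279] yaw_y 11.55 tilt [-0.02  0.01] F [ 0.6 -0.2  0. ] gap 0.0511 gf 0.0 q6 1.44
(array([-0.0007, -0.0004,  0.0979]), array([-0.01, -0.02,  0.05]))
((574.072509765625, 37.99223709106445), (23.666107177734375, 31.94671058654785), 10.591997146606445) [0.57361643 0.03787804]
```

play_rows:
  grip: [0.6,0.6,0.6,0.6,0.6]
  linear:
    - [-0.0007,-0.0003,0.025]
    - [-0.0007,-0.0003,0.05]
    - [-0.0007,-0.0003,0.075]
    - [-0.0007,-0.0003,0.09]
    - [-0.0007,-0.0003,0.098]
  rot:
    - [0,0,0]
    - [0,0,0]
    - [0,0,0]
    - [0,0,0]
    - [0,0,0]

```text
clock: 16.27
eef_pos: [0.5727, 0.0379, 0.1279]
ee_rot: [-0.001, 0.632, 0.775, -0.001]
ft_force: [0.1, 1.0, 0.2]
finger_gap: 0.0515
grasp_force: 0.0
```

play_rows:
  grip: [0.6,0.6,0,0,0]
  linear:
    - [0,0,0]
    - [0,0,0]
    - [0,0,0]
    - [0,0,0]
    - [0,0,0]
  rot:
    - [0,0,0]
    - [0,0,0]
    - [0,0,0]
    - [0,0,0]
    - [0,0,0]
  force: 60

```text
clock: 16.68
eef_pos: [0.5741, 0.0374, 0.1313]
ee_rot: [0.0, 0.632, 0.775, 0.0]
ft_force: [-6.5, -0.4, 9.7]
finger_gap: 0.0232
grasp_force: 60.4
```

play_rows:
  grip: [0,0,0,0,0]
  linear:
    - [0,0,0]
    - [0,0,0]
    - [0,0,0]
    - [0,0,0]
    - [0,0,0]
  rot:
    - [0,0,0]
    - [0,0,0]
    - [0,0,0]
    - [0,0,0]
    - [0,0,0]

```text
clock: 17.1
eef_pos: [0.5741, 0.0374, 0.1313]
ee_rot: [0.0, 0.632, 0.775, 0.0]
ft_force: [-4.6, -0.2, 9.9]
finger_gap: 0.0233
grasp_force: 60.7
```

play_rows:
  grip: [0,0,0,0,0]
  linear:
    - [0,0,0]
    - [0,0,0]
    - [0,0,0]
    - [0,0,0]
    - [0,0,0]
  rot:
    - [0,0,0]
    - [0,0,0]
    - [0,0,0]
    - [0,0,0]
    - [0,0,0]

```text
clock: 17.52
eef_pos: [0.5741, 0.0374, 0.1313]
ee_rot: [0.0, 0.632, 0.775, 0.0]
ft_force: [-4.8, -0.1, 10.1]
finger_gap: 0.0231
grasp_force: 60.7
```

```bash
python3 - <<'E'
from h import *
st(); 
c=imaging.read_camera("wrist"); pintop(c,jw(0,85),.136)
s=imaging.read_camera("scene"); a=s["pixels"][130:250,240:400]
cv2.imwrite("pics/s6.png",np.hstack([cv2.resize(a,(400,300),interpolation=cv2.INTER_CUBIC),cv2.resize(c["pixels"],(400,300))]))
E
```

```text
t 17.52 tcp [0.5741 0.0374 0.1313] yaw_y 11.53 tilt [0.07 0.01] F [-4.8 -0.1 10.1] gap 0.0231 gf 60.7 q6 1.43
pin top px 1294 [0.5621 0.096  0.1359] [0.562  0.0961 0.136 ] [0.0154 0.0156 0.0047]
```

View pics/s6.png

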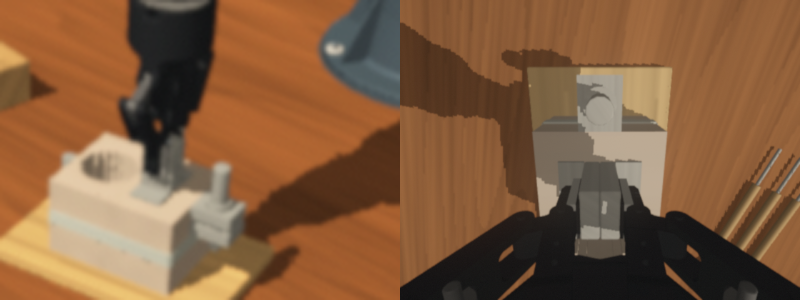

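Both ears are squeezed at about 60 N with a 23 mm gap. TCP is at 0.131 m, below the ear tops, and the pin is home at z 0.136 and untouched. Handing in.

```bash
python3 -c "
from station import env
print(env.hand_in())"
```

```text
the job is handed in; nothing more can be done
None
```

The mould is shut, the pin is home through both lugs and released, and the gripper is still squeezing both ears at about 60 N; I handed the job in at about 17.5 s, and no verdict was returned.

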